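# Load the core, close the wax mould and hold it shut for the shot

### The job

Make the two-part aluminium mould on the wax injector's mould table ready for a ring: stand the steel ring core in the middle hole of the lower half, then fit the upper half fully down onto its two dowels, red-striped end towards the nozzle like the lower half's. Finish while holding the mould shut: keep pressing the closed upper half down with at least 10 newtons and do not let go, as one does while the wax is shot. Leave the brass cores and everything else on the bench where they are.

Things in the scene. Friction and masses are not known exactly. Their poses are not given: they have to be found in the camera images.
- lower_half: Lower mould half, aluminium, 56 x 80 x 22 mm (x, y, z), loose in a nest with 7 mm high rails and 1.5 mm play all round. Origin: centre of its underside, 40 mm above the bench; z up. Its -y end carries a red stripe and faces the nozzle. Middle of its top: a round cavity 25 mm wide, 3 mm deep, with a 13 mm through hole in its floor for a core's foot.
- parting (a point): Centre of the lower half's parting face, 22 mm above its underside (62 mm above the bench); same axes as the lower half.
- dowel_nozzle_end (a point): Tip of the dowel near the nozzle, at x,y = (+16, -29) mm of the lower half, 18 mm above the parting face. Both dowels are upright steel, 10 mm thick, bullet-nosed: straight for 10 mm, then narrowing to 5 mm at the tip.
- dowel_far_end (a point): Tip of the other dowel, at x,y = (-10, +29) mm of the lower half, 18 mm above the parting face.
- upper_half: Upper mould half, aluminium, 56 x 80 x 20 mm (x, y, z), 150 to 300 g, lying right side up on a 5 mm cork pad. Origin: centre of its underside (its parting face); z up. A red stripe on end face and top marks its -y (sprue) end. A 14 mm through hole in the middle, 25 mm wide in its lowest 4 mm, clears the core. Closed: origin on parting, axes parallel, top 82 mm above the bench.
- upper_sprue_end (a point): Middle of the lower edge of the upper half's sprue (-y) end: 40 mm from its origin.
- hole_nozzle_end (a point): Centre, on the underside, of the upper half's 11 mm through hole for the dowel near the nozzle, at x,y = (+16, -29) mm of the upper half. The halves fit one way round only.
- hole_far_end (a point): Centre, on the underside, of the upper half's other 11 mm through hole, at x,y = (-10, +29) mm.
- core_steel: Steel ring core, 30 mm tall, 25-45 g: foot 12 mm thick, 12 long (tip narrowing to 8 in 3 mm), collar 18 mm wide, 6 thick, round stem 12 mm thick, 12 long (top narrowing to 8 in 3 mm) to take it by. Origin: centre of the foot's lower end; z up. It stands in a rack hole, collar on the rack. Seated in the mould its origin is 7 mm above the lower half's and its top 15 mm above the parting face.
- core_brass_large: A brass core of the same build with a 22 mm collar, in the same rack; to be left alone. Origin as for the steel core.
- core_brass_small: A brass core of the same build with a 15 mm collar, in the same rack; to be left alone. Origin as for the steel core.
- core_rack: Fixed wooden block 44 x 136 x 24 mm (x, y, z) with three holes 44 mm apart in a row along its y, holding the three cores. Origin: centre of its underside; z up.
- nest (a point): Centre of the nest's floor on the injector's fixed mould table, 40 mm above the bench; -y points to the nozzle. Brass nozzle: tip 7 mm from the mould's end, at the height of the parting face, widening to 32 mm across. The injector's pot (172 mm across, 290 mm tall with gauge) has its wall 159 mm from this point.
- release_jar: Amber jar with black cap, 52 mm across, 75 mm tall, bystander. Origin: centre of its underside.
- pen_cup: Black pen cup, 68 mm across, 90 mm tall (pens to 155 mm), bystander. Origin: centre of its underside.
- rubber_mould: Orange rubber mould block, 46 x 72 x 26 mm, bystander. Origin: centre of its underside.
- bench_brush: Bench brush, 150 mm long, lying on the bench, bystander. Handle along its -x.

How it is judged:
On the way, in this order (a step that is already met when the one before it is completed fails the run):
1. the steel core stands seated in the lower half, let go, with the upper half not yet on (horizontal distance between core_steel and lower_half below 0.003 m and z of core_steel in the frame of lower_half between 0.004 and 0.0095 m and angle between core_steel's own z axis and vertical below 0.1 rad and contact force between the fingers and core_steel below 0.3 N and horizontal distance between upper_half and lower_half above 0.06 m), for 0.2 s.
2. the upper half is fully down on both dowels, over the core (horizontal distance between core_steel and lower_half below 0.003 m and z of core_steel in the frame of lower_half between 0.004 and 0.0095 m and angle between core_steel's own z axis and vertical below 0.1 rad and horizontal distance between lower_half and nest below 0.005 m and z of lower_half in the frame of nest between -0.002 and 0.002 m and horizontal distance between upper_half and parting below 0.0025 m and z of upper_half in the frame of parting between -0.002 and 0.0015 m and angle between the y axis of upper_half and the y axis of lower_half, either way round below 0.05 rad and angle between the z axis of upper_half and the z axis of lower_half, either way round below 0.03 rad and y of upper_sprue_end in the frame of lower_half below -0.035 m), for 0.2 s.
At the end, for the whole second after the job is handed in: Steel core seated in the lower half (3 mm, collar 2.5 mm off its floor at most); lower half in its nest (5 mm); upper half home on both dowels, sprue end to the nozzle (2.5 mm, gap under 1.5 mm, square to 0.05 rad), fingers on it, pressed on the lower half with over 8 N for the last second (all of step 2 and contact force between upper_half and lower_half above 8 N and contact force between the fingers and upper_half above 3 N and linear speed of upper_half below 0.02 m/s); the arm keeps its last pose, push and grip.
It fails at once if a brass core or another bystander is shifted by more than 25 mm (distance of any of core_brass_large, core_brass_small, release_jar, pen_cup, rubber_mould, bench_brush from where it was at the start of the episode above 0.025 m).
It also fails if it takes over 64 s, if anything falls off the work surface, if the arm or the gripper's body presses on something with over 40 N, if the wrist force passes 120 N, or if a joint passes its speed limit or range.

### The arm

A 7-joint arm with a two-finger parallel gripper is mounted at the origin on the work surface. World frame = base frame: x ahead of the robot, y to its left, z up, the work surface at z = 0. Lengths are in m, angles in rad, forces in N, time in s.
With the tool pointing down it reaches from about 0.375 to 0.925 m from the base axis. Payload 3.1 kg.
Tool frame: the origin (TCP) lies on the centre line of the jaws, within the pads' length; the fingertips stand r.tcp_to_tips ahead of it and the grasp point (between the pads) lies 6 mm ahead of it (r.tcp_to_tips is the distance from the TCP to the fingertips, in m); z points along the fingers, y is the direction in which the jaws open and shut (so a half turn about z gives the same grasp; the last joint's range is limited). The gripper opens to 85 mm and grips with 20 to 120 N. Pads are 22 mm wide; open, the fingers measure 114 mm over their backs; the gripper's body (76 mm by 85 mm) begins 54 mm behind the grasp point. The pads swing forward as they close: fully open they stand 13 mm farther back than shut.
Start: joints at [-1.435, 0.383, 0.044, 1.598, -0.018, 1.161, -0.05], TCP at [0.151, 0.632, 0.256] pointing down, gripper open.
Joint ranges: [-2.61, 2.61], [-0.41, 2.15], [-1.48, 1.57], [0, 2.5], [-1.57, 4.71], [0.05, 1.97], [-2.85, 2.85]. Speed limits (rad/s): [2.79, 2.79, 3.14, 3.14, 3.14, 3.14, 3.14].

### API

Orientations are given as a 3x3 rotation matrix whose columns are the frame's x, y, z axes.
In Python, from station import r, viewer gives the robot as it stands. The module is installed in compiled form; this text tells all that it offers.
- The arm moves only by the shell command python3 -m creep 'ROWS'. ROWS is JSON, a list of rows, each a list of 7 numbers: the finger opening in cm, from 0 to 8.54, then the shift along the tool's x, y, z in cm, then the turn, a rotation vector about the tool's x, y, z in rad. In form: [[fingers, tx, ty, tz, ax, ay, az], ...]. A call has 1 to 8 rows; each row shifts and turns the pose as measured when the row begins, along the tool's axes as they then stand; what a row does not reach is not made up. A row lasts 1/12 s, in which the tool goes at most 41.7 mm and 7.16 degrees, less where a joint would pass 70% of its speed; a pose out of reach is approached as far as the arm can. A call with a gripper value outside its range is refused whole. The fingers move at their own pace and stop on an object; the grip force is fixed at half the most. Time passes only in rows, so rows that do not move let the fingers close. It gives the time, the measured TCP pose, the force and the opening at its end, in the units of the state.
- r.observe(): the state, without advancing time (a new reading comes with each control period).
- viewer.read_camera(name): name is "scene" or "top" or "wrist"; returns a dict with "color" (384x512x3 uint8, red, green, blue), "fx", "fy", "cx", "cy" (pixels), "distortion" ([k1, k2, p1, p2, k3] as OpenCV has them; the pictures are not rectified), "rvec" (rotation vector, rad) and "tvec" (3), from world to camera coordinates, as OpenCV has them. Camera axes: x right, y down, z forward; pixel columns grow to the right and rows downward; lengths in m; the calibration is good to about 2 mm. A picture is of the moment at which its call begins. There is no depth.
- r.finish_job(): hands the job in, once; it reports no verdict.
The state is a dict: "clock": time; "joint_pos": joint angles; "qvel": joint speeds; "joint_efforts": joint torques, N m; "ee_pos": TCP position; "orientation": TCP orientation; "force": force on the tool from outside, world axes, zero at the start; "ft_torque": the same for the moment, N m; "finger_gap": finger opening in m.
Only numpy, scipy, OpenCV 4.12 (cv2) and the standard library are available. Lean on these libraries where they do the work, as an engineer would, in place of code of your own. Each camera call takes 0.05 s, during which the arm holds its last target.

## Working session

There is one attempt and no reset: what is moved stays moved. The work goes in short steps, Python scripts to look and compute and a shell command to move; the robot and the scene stay as the last step left them, time stands still between calls to the robot, and variables do not carry over. Pictures are saved under pics/ and viewed, and the job is handed in when it is done.

```bash
mkdir -p pics
cat > h.py <<'E'
import numpy as np, cv2
from station import r, viewer
def snap(name, tag):
    d=viewer.read_camera(name); cv2.imwrite(f'pics/{tag}.png', cv2.cvtColor(d['color'],cv2.COLOR_RGB2BGR))
    import pickle; pickle.dump(d,open(f'pics/{tag}.pkl','wb')); return d
def load(tag):
    import pickle; return pickle.load(open(f'pics/{tag}.pkl','rb'))
def KD(d): return np.array([[d['fx'],0,d['cx']],[0,d['fy'],d['cy']],[0,0,1.]]),np.array(d['distortion'],float)
def ray(d,uv):
    K,D=KD(d); p=cv2.undistortPoints(np.array([[uv]],float),K,D)[0,0]
    R=cv2.Rodrigues(np.array(d['rvec'],float))[0]; t=np.array(d['tvec'],float).ravel()
    return -R.T@t, R.T@np.array([p[0],p[1],1.])
def onz(d,uv,z):
    c,v=ray(d,uv); return c+v*(z-c[2])/v[2]
def proj(d,P):
    K,D=KD(d); return cv2.projectPoints(np.atleast_2d(P).astype(float),np.array(d['rvec'],float),np.array(d['tvec'],float),K,D)[0][:,0]
E
python3 - <<'E'
from h import *
np.set_printoptions(precision=4,suppress=True)
for n in ['scene','top','wrist']:
    d=snap(n,n+'0'); c,v=ray(d,(256,192)); print(n,c,v,d['fx'])
s=r.observe(); print(s['clock'],s['ee_pos'],s['orientation'],s['force'],s['finger_gap'],r.tcp_to_tips)
E
```

```text
scene [1.407  0.5518 0.7383] [-0.7322 -0.3772 -0.5671] 491.8859909790075
top [0.4101 0.1136 0.9962] [ 0.1817 -0.0017 -0.9834] 429.7585939793035
wrist [0.0817 0.6474 0.3726] [ 0.2929 -0.0708 -0.9538] 277.85754852846037
0.15 [0.1504 0.6317 0.2552] [[-0.9728  0.2316 -0.0004]
 [ 0.2316  0.9728 -0.002 ]
 [-0.0001 -0.0021 -1.    ]] [0.2071 0.764  0.0456] 0.08522132518541907 0.025
```

View pics/scene0.png

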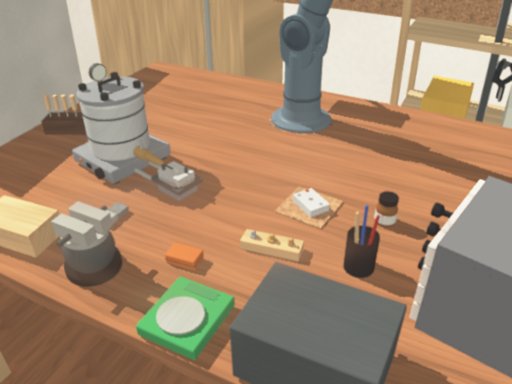

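View pics/top0.png

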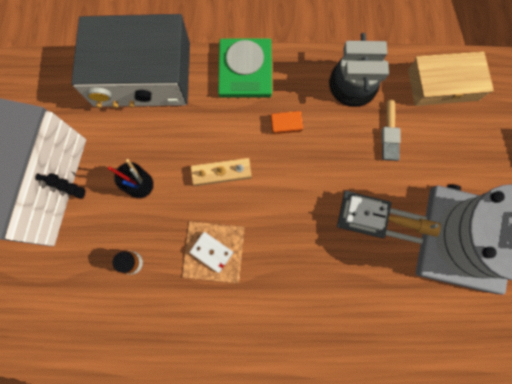

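View pics/wrist0.png

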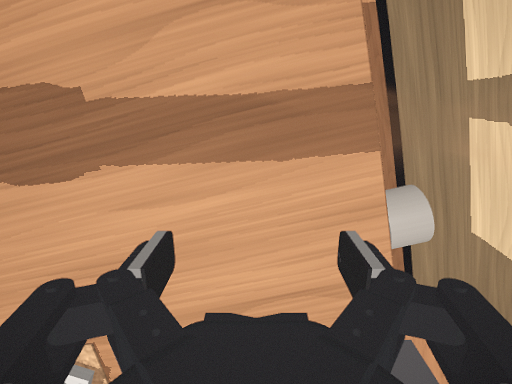

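Run:
```python
import cv2,numpy as np
a=cv2.imread('pics/top0.png');s=cv2.imread('pics/scene0.png')
f=lambda im,x,y,w,h,k:cv2.resize(im[y:y+h,x:x+w],None,fx=k,fy=k,interpolation=cv2.INTER_CUBIC)
cv2.imwrite('pics/c1.png',np.vstack([f(a,180,150,80,40,10)[:, :800],]))
cv2.imwrite('pics/c2.png',f(a,180,218,70,70,8))
cv2.imwrite('pics/c3.png',f(a,330,180,120,75,6))
cv2.imwrite('pics/c4.png',f(s,235,180,110,85,7))
cv2.imwrite('pics/c5.png',f(s,130,140,75,60,10))
```

```text
(no output)
```

View pics/c1.png

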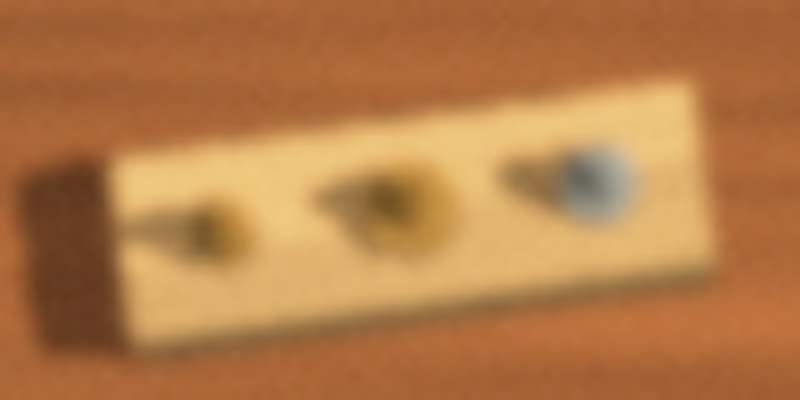

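View pics/c2.png

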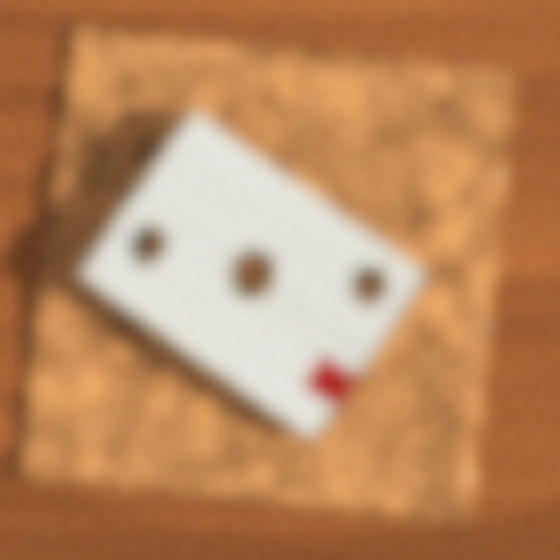

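View pics/c3.png

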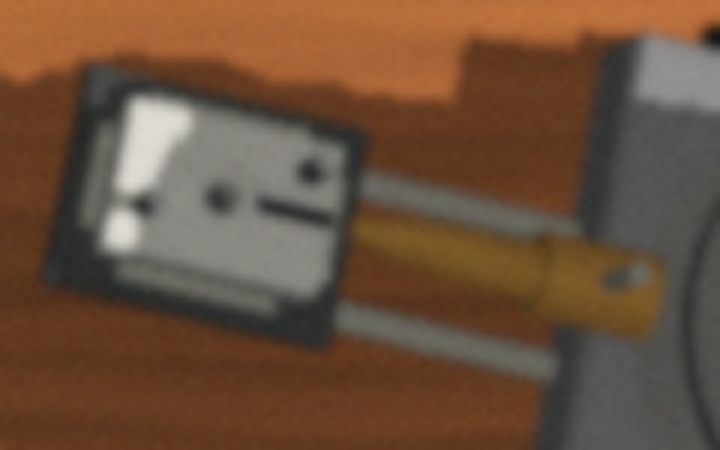

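View pics/c4.png

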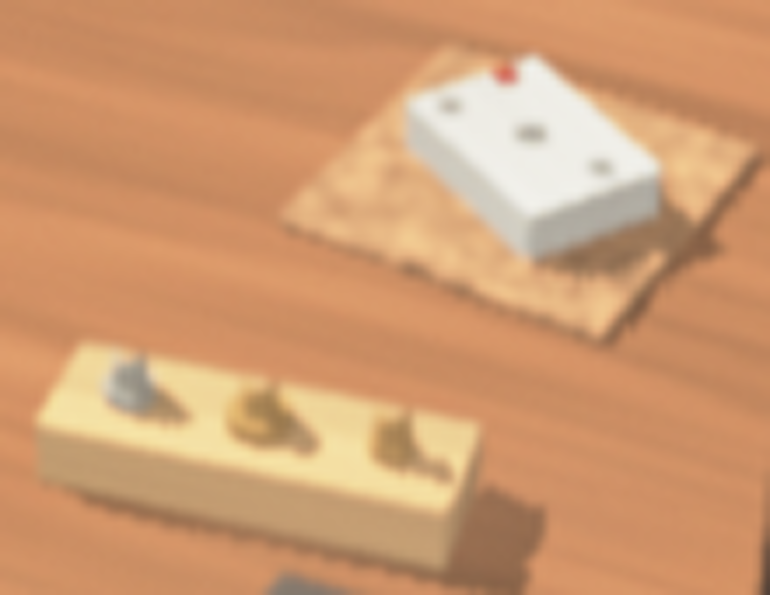

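View pics/c5.png

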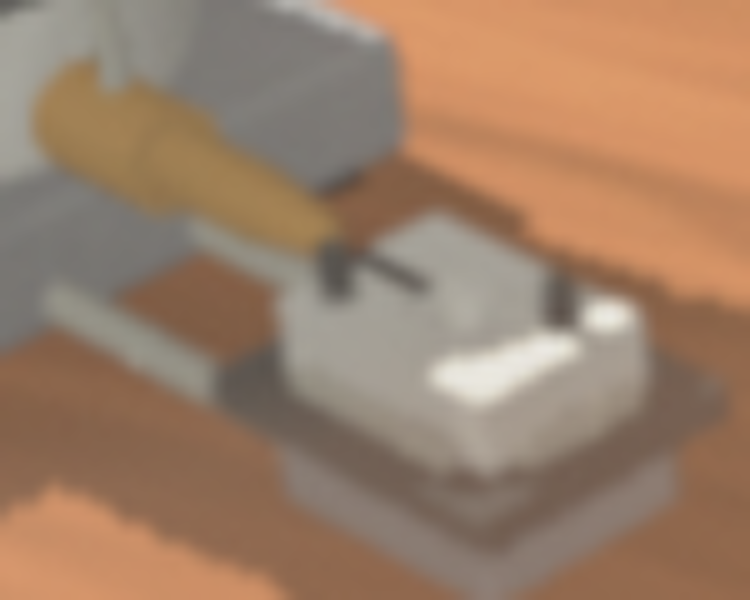

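Run:
```python
from h import *
np.set_printoptions(precision=4,suppress=True)
t=load('top0');s=load('scene0')
T=lambda x,y,ox,oy,k:((x+.5)/k+ox-.5,(y+.5)/k+oy-.5)
print('rack corners',[onz(t,T(*p,180,150,10),.024)[:2] for p in [(110,155),(695,80),(715,270),(130,345)]])
print('cores top z.036',[onz(t,T(*p,180,150,10),.036)[:2] for p in [(225,235),(410,205),(597,182)]])
print('cores scene',[onz(s,T(*p,235,180,7),.033)[:2] for p in [(397,440),(262,415),(130,383)]])
U=[onz(t,T(*p,180,218,8),.025)[:2] for p in [(148,245),(251,273),(368,285),(330,380),(197,110),(425,275),(315,437),(80,272)]]
print('upper top',*U); print('upper corners mean',np.mean(U[4:],0), np.linalg.norm(U[4]-U[5]),np.linalg.norm(U[5]-U[6]))
U=[onz(s,T(*p,235,180,7),.025)[:2] for p in [(601,167),(530,133),(450,106),(505,73)]]
print('upper scene',*U)
L=[onz(t,T(*p,330,180,6),z)[:2] for p,z in [((220,198),.060),((310,172),.071),((140,206),.071)]]
print('lower',*L)
L=[onz(s,T(*p,130,140,10),z)[:2] for p,z in [((462,300),.060),((338,245),.080),((560,275),.080)]]
print('lower sc',*L)
for y in (-.1,-.15):print(proj(t,[.6,y,0]))
```

```text
rack corners [array([0.6535, 0.2648]), array([0.6715, 0.1282]), array([0.6261, 0.1234]), array([0.6082, 0.2588])]
cores top z.036 [array([0.6316, 0.2358]), array([0.6387, 0.1934]), array([0.6441, 0.1504])]
cores scene [array([0.6367, 0.2412]), array([0.6444, 0.1978]), array([0.6488, 0.1529])]
upper top [0.4607 0.2422] [0.453 0.213] [0.4498 0.1801] [0.4234 0.1904] [0.4988 0.2292] [0.4527 0.1641] [0.4076 0.1944] [0.4531 0.2612]
upper corners mean [0.453  0.2122] 0.07978399438949756 0.054241733214294485
upper scene [0.46  0.243] [0.4518 0.2127] [0.4488 0.1804] [0.4203 0.1903]
lower [ 0.5371 -0.1312] [ 0.5451 -0.162 ] [ 0.5327 -0.0989]
lower sc [ 0.5316 -0.1349] [ 0.5492 -0.1593] [ 0.5363 -0.0988]
[[345.5442 189.6334]]
[[366.4815 189.654 ]]
```

```bash
cat >> h.py <<'E'
def plan(x,y,z,yawdeg):
    "tool-frame shift (cm) and turn (rad) to a target TCP, tool down, jaw axis at yawdeg"
    s=r.observe(); R=np.array(s['orientation']); a=np.radians(yawdeg); c,n=np.cos(a),np.sin(a)
    Rt=np.array([[-n,c,0],[c,n,0],[0,0,-1.]])
    d=R.T@(np.array([x,y,z])-s['ee_pos'])*100; w=cv2.Rodrigues(R.T@Rt)[0].ravel()
    print('pos',np.round(s['ee_pos'],4),'clk',round(s['clock'],2),'F',np.round(s['force'],1),'gap',round(s['finger_gap'],4))
    print('shift cm',np.round(d,2),'turn',np.round(w,3))
E
python3 -c "
from h import *
plan(.645,.151,.255,8.3)"
```

```text
pos [0.1504 0.6317 0.2552] clk 0.15 F [0.2 0.8 0. ] gap 0.0852
shift cm [-59.25 -35.31   0.1 ] turn [-2.000e-03  1.000e-03  1.192e+00]
```

```bash
python3 -m creep '[[8.5,-3.4,-2.05,0,0,0,0],[8.5,-3.4,-2.05,0,0,0,0],[8.5,-3.4,-2.05,0,0,0,0],[8.5,-3.4,-2.05,0,0,0,0],[8.5,-3.4,-2.05,0,0,0,0],[8.5,-3.4,-2.05,0,0,0,0],[8.5,-3.4,-2.05,0,0,0,0],[8.5,-3.4,-2.05,0,0,0,0]]'; python3 -c "
from h import *
plan(.645,.151,.255,8.3)"
```

```text
clock: 0.82
ee_pos: [0.3717, 0.4114, 0.2493]
orientation: [[-0.979, 0.203, -0.011], [0.203, 0.979, -0.001], [0.01, -0.003, -1.0]]
force: [1.5, -0.3, -0.1]
finger_gap: 0.0849
pos [0.3717 0.4114 0.2493] clk 0.82 F [ 1.5 -0.3 -0.1] gap 0.0849
shift cm [-32.04 -19.96  -0.84] turn [-0.009 -0.007  1.222]
```

Now turn with the translation.

```bash
python3 -m creep '[[8.5,-3.4,-2.1,-0.1,0,0,0],[8.5,-3.4,-2.1,-0.1,0,0,0],[8.5,-3.4,-2.1,-0.1,0,0,0],[8.5,-3.4,-2.1,-0.1,0,0,0],[8.5,-3.4,-2.1,-0.1,0,0,0],[8.5,-3.4,-2.1,-0.1,0,0,0],[8.5,-3.4,-2.1,-0.1,0,0,0],[8.5,-3.4,-2.1,-0.1,0,0,0]]';python3 -m creep '[[4,0,0,0,0,0,0.12],[4,0,0,0,0,0,0.12],[4,0,0,0,0,0,0.12],[4,0,0,0,0,0,0.12],[4,0,0,0,0,0,0.12],[4,0,0,0,0,0,0.12],[4,0,0,0,0,0,0.12],[4,0,0,0,0,0,0.12]]'; python3 -c "
from h import *
plan(.645,.151,.2,8.3);print(r.observe()['joint_pos'])"
```

```text
clock: 1.48
ee_pos: [0.6102, 0.1788, 0.2531]
orientation: [[-0.979, 0.201, -0.014], [0.201, 0.98, -0.001], [0.014, -0.004, -1.0]]
force: [0.2, 0.9, 0.9]
finger_gap: 0.0848
clock: 2.15
ee_pos: [0.618, 0.1575, 0.25]
orientation: [[-0.359, 0.933, -0.014], [0.933, 0.359, -0.013], [-0.007, -0.017, -1.0]]
force: [0.1, -0.3, 0.1]
finger_gap: 0.0402
pos [0.618  0.1575 0.25  ] clk 2.15 F [ 0.1 -0.3  0.1] gap 0.0402
shift cm [-1.54  2.37  4.97] turn [-0.017  0.009  0.223]
[-0.75196033  0.41423104  0.56165947  1.64401257 -0.22529967  1.16725455
  0.2313975 ]
```

```bash
python3 -m creep '[[4,-0.5,0.8,1.6,0,0,0.11],[4,-0.5,0.8,1.6,-0.01,0.01,0.11],[4,-0.5,0.8,1.6,0,0,0],[4,0,0,0,0,0,0]]'; python3 -c "
from h import *
plan(.645,.151,.2,8.3);snap('wrist','w1')"
```

```text
clock: 2.48
ee_pos: [0.6446, 0.1504, 0.2001]
orientation: [[-0.134, 0.991, -0.006], [0.991, 0.134, 0.001], [0.002, -0.005, -1.0]]
force: [-0.3, 0.2, -0.3]
finger_gap: 0.0397
pos [0.6446 0.1504 0.2001] clk 2.48 F [-0.3  0.2 -0.3] gap 0.0397
shift cm [0.05 0.05 0.01] turn [-0.005 -0.002 -0.01 ]
```

View pics/w1.png

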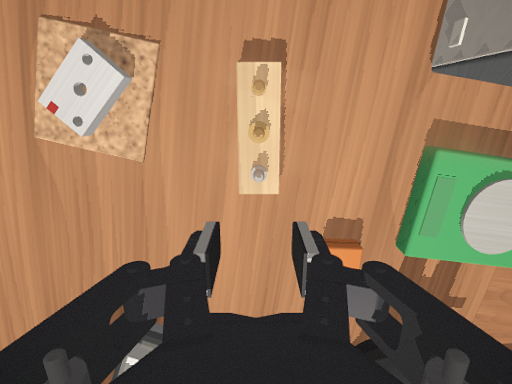

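Run:
```python
from h import *
d=load('w1');a=cv2.imread('pics/w1.png')
f=lambda im,x,y,w,h,k:cv2.resize(im[y:y+h,x:x+w],None,fx=k,fy=k,interpolation=cv2.INTER_CUBIC)
cv2.imwrite('pics/w1c.png',np.hstack([f(a,230,60,60,140,4),f(a,30,15,130,140,4)]))
```

```text
(no output)
```

View pics/w1c.png

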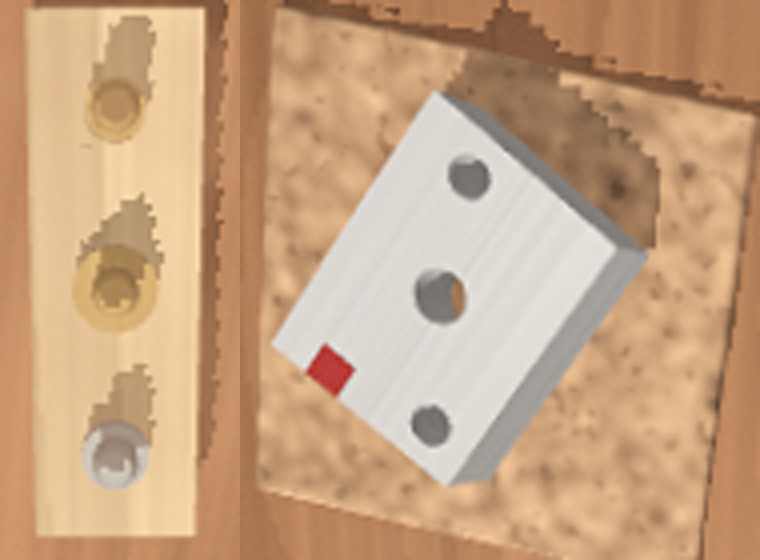

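Run:
```python
from h import *
np.set_printoptions(precision=4,suppress=True)
d=load('w1')
T=lambda x,y,ox,oy,k:((x+.5)/k+ox-.5,(y+.5)/k+oy-.5)
print('collars z.03',[onz(d,T(*p,230,60,4),.030)[:2] for p in [(115,109),(115,289),(116,456)]])
print('stem tops z.042',[onz(d,T(*p,230,60,4),.042)[:2] for p in [(117,102),(117,285),(117,452)]])
print('rack',[onz(d,T(*p,230,60,4),.024)[:2] for p in [(25,9),(205,9),(197,535),(37,536)]])
U=[onz(d,T(x-240,y,30,15,4),.025)[:2] for x,y in [(469,178),(440,297),(431,426),(437,92),(617,248),(448,485),(272,345)]]
print(*U); print(np.mean(U[3:],0))
v=U[0]-U[2]; print('yaw', np.degrees(np.arctan2(v[1],v[0]))-np.degrees(np.arctan2(58,-26)), np.linalg.norm(v))
c,v=ray(d,(256,192));print(c)
```

```text
collars z.03 [array([0.6344, 0.2375]), array([0.6404, 0.1941]), array([0.6466, 0.1506])]
stem tops z.042 [array([0.6347, 0.2383]), array([0.6405, 0.1962]), array([0.6463, 0.1545])]
rack [array([0.6093, 0.2582]), array([0.6531, 0.264 ]), array([0.6722, 0.1299]), array([0.6283, 0.1236])]
[0.4617 0.2426] [0.4537 0.2131] [0.4504 0.1802] [0.4538 0.2616] [0.4994 0.2304] [0.4546 0.1652] [0.4083 0.1959]
[0.454  0.2133]
yaw -34.3928281397112 0.06344565258579483
[0.6357 0.2194 0.3178]
```

```bash
python3 -c "
from h import *
plan(.6465,.151,.058,8.3)"
```

```text
pos [0.6447 0.151  0.2016] clk 2.53 F [0.3 0.3 0.4] gap 0.0399
shift cm [-0.06  0.24 14.35] turn [-0.004 -0.003 -0.01 ]
```

```bash
python3 -m creep '[[3.5,0,0.1,3,0,0,-0.01],[3.5,0,0.1,3,0,0,0],[3.5,0,0,3,0,0,0],[3.5,0,0,2,0,0,0],[3.5,0,0,1,0,0,0],[3.5,0,0,0,0,0,0]]';python3 -c "
from h import *
plan(.6465,.151,.058,8.3); snap('wrist','w2')"
```

```text
clock: 3.03
ee_pos: [0.65, 0.1561, 0.0849]
orientation: [[-0.15, 0.989, 0.004], [0.989, 0.15, 0.009], [0.008, 0.006, -1.0]]
force: [-0.2, -0.1, 0.4]
finger_gap: 0.0354
pos [0.65   0.1561 0.0849] clk 3.03 F [-0.2 -0.1  0.4] gap 0.0354
shift cm [-0.47 -0.43  2.68] turn [ 0.006 -0.008  0.006]
```

View pics/w2.png

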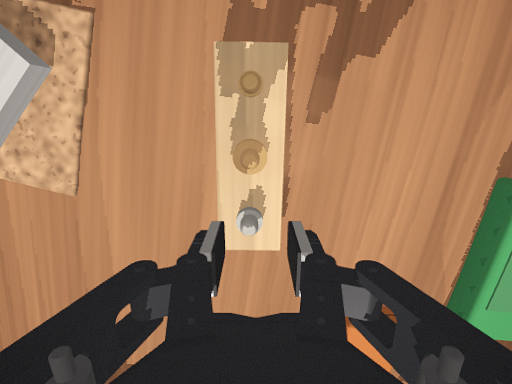

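```bash
python3 -m creep '[[3.5,-0.45,-0.4,0,0,0,0],[3.5,0,0,0,0,0,0]]';python3 -c "
from h import *
plan(.6465,.151,.058,8.3);d=snap('wrist','w3');print(onz(d,(256,192),0))"
```

```text
clock: 3.25
ee_pos: [0.6489, 0.1516, 0.089]
orientation: [[-0.151, 0.988, 0.01], [0.988, 0.151, 0.011], [0.009, 0.011, -1.0]]
force: [0.4, -0.4, -0.1]
finger_gap: 0.0353
pos [0.6489 0.1516 0.089 ] clk 3.25 F [ 0.4 -0.4 -0.1] gap 0.0353
shift cm [-0.05 -0.28  3.1 ] turn [ 0.011 -0.009  0.007]
[0.64905026 0.15712509 0.        ]
```

View pics/w3.png

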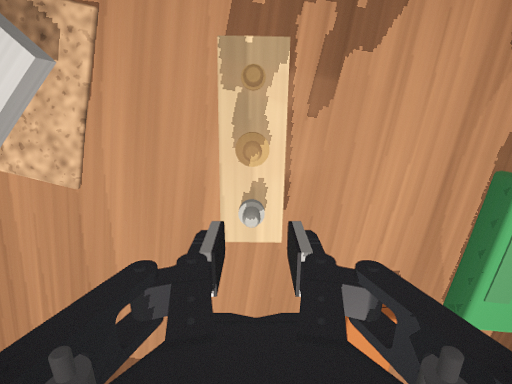

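```bash
python3 -c "
from h import *
d=load('w3')
print(onz(d,(251,211),.042),onz(d,(251.5,214),.030),onz(d,(252,146),.03),onz(d,(253,77),.03))"
```

```text
[0.64536034 0.15679689 0.042     ] [0.64662857 0.15015362 0.03      ] [0.6401444  0.19604458 0.03      ] [0.63461535 0.23720518 0.03      ]
```

```bash
python3 -m creep '[[3.5,-0.05,-0.2,1.2,0.01,-0.01,0],[3.5,0,-0.05,1,0,0,0],[3.5,0,0,0,0,0,0]]';python3 -c "
from h import *
plan(.6465,.151,.058,8.3)"
```

```text
clock: 3.55
ee_pos: [0.6507, 0.1524, 0.0708]
orientation: [[-0.151, 0.988, 0.011], [0.988, 0.151, 0.003], [0.001, 0.011, -1.0]]
force: [-0.2, -0.2, 0.2]
finger_gap: 0.0346
pos [0.6507 0.1524 0.0708] clk 3.55 F [-0.2 -0.2  0.2] gap 0.0346
shift cm [-0.08 -0.45  1.27] turn [ 0.011 -0.001  0.007]
```

```bash
python3 -m creep '[[3.5,-0.05,-0.45,0.7,0.01,0,0],[3.5,0,0,0,0,0,0]]';python3 -c "
from h import *
plan(.6465,.151,.058,8.3)"
```

```text
clock: 3.72
ee_pos: [0.6458, 0.1515, 0.0626]
orientation: [[-0.152, 0.988, -0.001], [0.988, 0.152, 0.001], [0.001, -0.0, -1.0]]
force: [-1.3, -0.1, -0.7]
finger_gap: 0.035
pos [0.6458 0.1515 0.0626] clk 3.72 F [-1.3 -0.1 -0.7] gap 0.035
shift cm [-0.06  0.07  0.46] turn [-0.    -0.001  0.008]
```

```bash
python3 -m creep '[[3.5,-0.05,0.1,0.45,0,0,0],[3.5,0,0,0,0,0,0]]';python3 -c "
from h import *
plan(.6465,.151,.058,8.3);snap('wrist','w4')"
```

```text
clock: 3.88
ee_pos: [0.6465, 0.151, 0.0571]
orientation: [[-0.152, 0.988, -0.002], [0.988, 0.152, 0.001], [0.001, -0.001, -1.0]]
force: [-0.6, -0.9, -1.5]
finger_gap: 0.0347
pos [0.6465 0.151  0.0571] clk 3.88 F [-0.6 -0.9 -1.5] gap 0.0347
shift cm [-0.    0.   -0.09] turn [-0.001 -0.001  0.008]
```

View pics/w4.png

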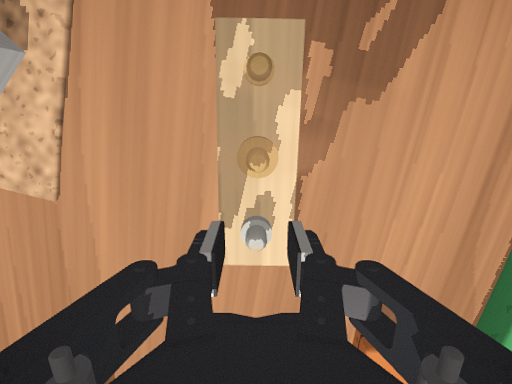

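```bash
python3 -c "
from h import *
d=load('w4');s=r.observe();R=np.array(s['orientation']);p=s['ee_pos']
for q in [(0,0,.02),(-.011,0,.02),(.011,0,.02),(-.011,.0174,.02),(-.011,-.0174,.02),(0,.0174,.006)]: print(q,proj(d,p+R@np.array(q)))
"
```

```text
(0, 0, 0.02) [[256.99298649 238.54901912]]
(-0.011, 0, 0.02) [[256.9786247 256.4390357]]
(0.011, 0, 0.02) [[257.00752032 219.86428956]]
(-0.011, 0.0174, 0.02) [[288.25614557 256.39376038]]
(-0.011, -0.0174, 0.02) [[225.70292732 256.41178786]]
(0, 0.0174, 0.006) [[292.13302115 251.48245833]]
```

Stem (257,236) lies on the jaw centre (257,238.5). Close.

```bash
python3 -m creep '[[0.8,0,0,0,0,0,0],[0.8,0,0,0,0,0,0],[0.8,0,0,0,0,0,0],[0.8,0,0,0,0,0,0],[0.8,0,0,0,0,0,0],[0.8,0,0,0,0,0,0]]'; python3 -m creep '[[0.8,0,0,-1.5,0,0,0],[0.8,0,0,-3,0,0,0],[0.8,0,0,-3,0,0,0],[0.8,0,0,-3,0,0,0],[0.8,0,0,0,0,0,0]]';python3 -c "
from h import *
plan(.536,-.132,.17,-12.6);snap('wrist','w5')"
```

```text
clock: 4.43
ee_pos: [0.6474, 0.1511, 0.0581]
orientation: [[-0.152, 0.988, 0.0], [0.988, 0.152, 0.001], [0.001, 0.0, -1.0]]
force: [-0.1, -1.0, -1.0]
finger_gap: 0.0089
clock: 4.85
ee_pos: [0.6466, 0.1503, 0.1684]
orientation: [[-0.151, 0.989, -0.003], [0.989, 0.151, -0.001], [-0.0, -0.003, -1.0]]
force: [1.6, 0.0, 1.0]
finger_gap: 0.0089
pos [0.6466 0.1503 0.1684] clk 4.85 F [1.6 0.  1. ] gap 0.0089
shift cm [-26.24 -15.19  -0.11] turn [-0.003  0.001  0.371]
```

View pics/w5.png

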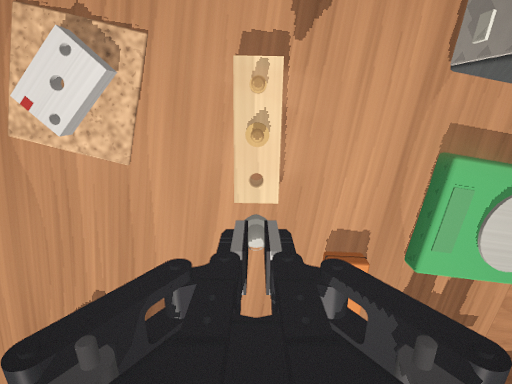

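Run:
```python
from h import *
a=cv2.imread('pics/w5.png');s=snap('scene','s5');b=cv2.imread('pics/s5.png')
f=lambda im,x,y,w,h,k:cv2.resize(im[y:y+h,x:x+w],None,fx=k,fy=k,interpolation=cv2.INTER_CUBIC)
p=proj(s,r.observe()['ee_pos']+np.array([0,0,-.02]))[0].astype(int);print(p)
cv2.imwrite('pics/w5c.png',np.hstack([f(a,215,205,80,100,5),f(b,p[0]-40,p[1]-50,80,100,5)]))
```

```text
[252 192]
```

View pics/w5c.png

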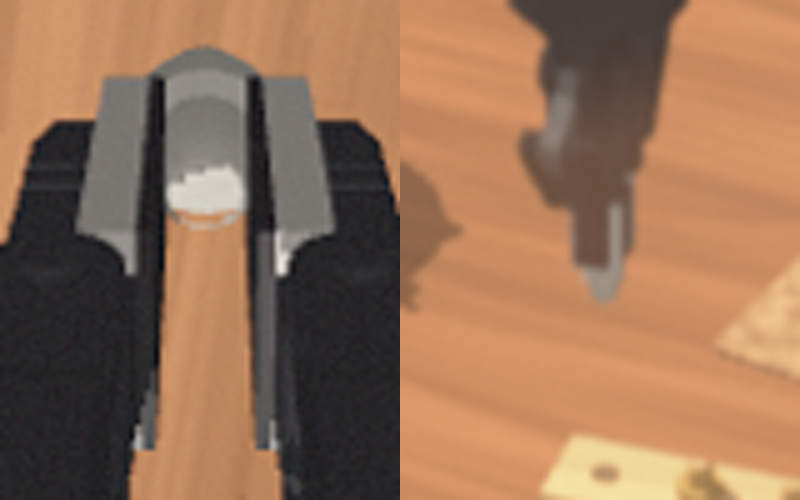

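```bash
python3 -m creep '[[0.8,-3.4,-2.0,0,0,0,0],[0.8,-3.4,-2.0,0,0,0,0],[0.8,-3.4,-2.0,0,0,0,0],[0.8,-3.4,-2.0,0,0,0,0],[0.8,-3.4,-2.0,0,0,0,0],[0.8,-3.4,-2.0,0,0,0,0],[0.8,-3.4,-2.0,0,0,0,0],[0.8,0,0,0,0,0,0.12]]';python3 -m creep '[[0.8,0,0,0,0,0,0.12],[0.8,0,0,0,0,0,0.12],[0.8,0,0,0,0,0,0],[0.8,0,0,0,0,0,0]]'; python3 -c "
from h import *
plan(.536,-.132,.17,-12.6);snap('wrist','w6')"
```

```text
clock: 5.62
ee_pos: [0.5316, -0.1086, 0.1567]
orientation: [[-0.045, 0.999, -0.025], [0.999, 0.045, 0.001], [0.002, -0.025, -1.0]]
force: [-0.8, -2.0, -0.7]
finger_gap: 0.0086
clock: 5.95
ee_pos: [0.5238, -0.1142, 0.153]
orientation: [[0.2, 0.979, -0.035], [0.98, -0.2, 0.002], [-0.005, -0.035, -0.999]]
force: [0.5, 0.9, -0.0]
finger_gap: 0.0092
pos [ 0.5238 -0.1142  0.153 ] clk 5.95 F [ 0.5  0.9 -0. ] gap 0.0092
shift cm [-1.5   1.49 -1.75] turn [-0.035  0.005  0.018]
```

View pics/w6.png

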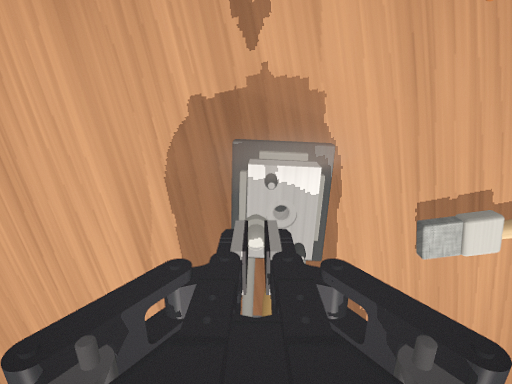

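Run:
```python
from h import *
a=cv2.imread('pics/w6.png')
cv2.imwrite('pics/w6c.png',cv2.resize(a[135:270,225:345],None,fx=4.4,fy=4.4,interpolation=cv2.INTER_CUBIC))
```

```text
(no output)
```

View pics/w6c.png

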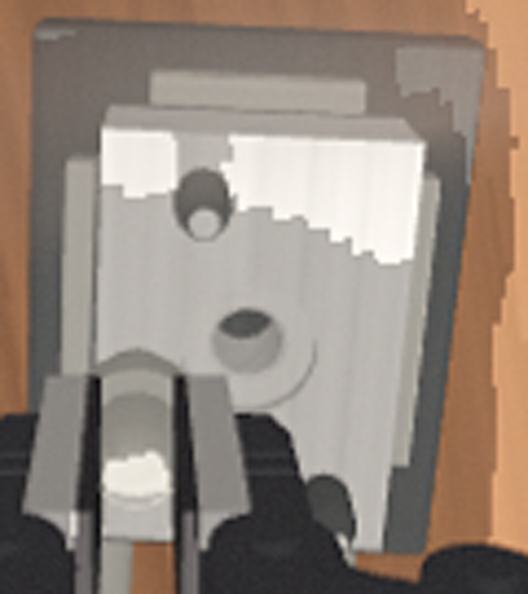

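Run:
```python
from h import *
np.set_printoptions(precision=4,suppress=True)
d=load('w6')
T=lambda x,y:((x+.5)/4.4+224.5,(y+.5)/4.4+134.5)
h=onz(d,T(248,341),.059); f=onz(d,T(205,223),.080); c1,c2,c3=[onz(d,T(*p),.062) for p in [(103,128),(425,143),(383,553)]]
print('hole',h,'fardowel',f,'corners',c1,c2,c3)
print(np.linalg.norm(c1-c2),np.linalg.norm(c2-c3),'centre',(c1+c3)/2)
for a,b,base in [(c1,c2,0),(c3,c2,90)]:
    v=b-a; print(np.degrees(np.arctan2(v[1],v[0]))-base)
v=f-h; print('h->f',np.degrees(np.arctan2(v[1],v[0]))-np.degrees(np.arctan2(29,-10)),np.hypot(*v[:2]))
```

```text
hole [ 0.5379 -0.1317  0.059 ] fardowel [ 0.5351 -0.1017  0.08  ] corners [ 0.5203 -0.0867  0.062 ] [ 0.5745 -0.1001  0.062 ] [ 0.5558 -0.1785  0.062 ]
0.05586943773803825 0.0806559162442509 centre [ 0.538  -0.1326  0.062 ]
-13.85640785051777
-13.422230089821369
h->f -13.647021228252086 0.030130239651569964
```

```bash
python3 -c "
from h import *
plan(.538,-.132,.15,-13.6)"; python3 -m creep '[[0.8,-0.8,0.8,0,-0.03,0,0.03],[0.8,-0.8,0.8,0,0,0,0],[0.8,0,0,0,0,0,0]]'; python3 -c "
from h import *
plan(.538,-.132,.125,-13.6)"
```

```text
pos [ 0.5237 -0.1139  0.1528] clk 6.0 F [ 0.3 -0.1 -0.6] gap 0.0088
shift cm [-1.49  1.77  0.23] turn [-0.035  0.005  0.036]
clock: 6.25
ee_pos: [0.5362, -0.1306, 0.1513]
orientation: [[0.218, 0.976, -0.008], [0.976, -0.219, -0.002], [-0.004, -0.007, -1.0]]
force: [-0.9, -0.8, 0.4]
finger_gap: 0.009
pos [ 0.5362 -0.1306  0.1513] clk 6.25 F [-0.9 -0.8  0.4] gap 0.009
shift cm [-0.08  0.22  2.63] turn [-0.007  0.004  0.017]
```

```bash
python3 -m creep '[[0.8,-0.1,0.2,1,-0.007,0,0.017],[0.8,0,0,1,0,0,0],[0.8,0,0,0,0,0,0]]'; python3 -c "
from h import *
plan(.538,-.132,.115,-13.6);snap('wrist','w7');snap('scene','s7')
a=cv2.imread('pics/w7.png');b=cv2.imread('pics/s7.png')
f=lambda im,x,y,w,h,k:cv2.resize(im[y:y+h,x:x+w],None,fx=k,fy=k,interpolation=cv2.INTER_CUBIC)
cv2.imwrite('pics/w7c.png',np.hstack([f(a,200,150,110,150,4),f(b,140,120,70,100,6)[:600] ]))
"
```

```text
clock: 6.5
ee_pos: [0.539, -0.1312, 0.1296]
orientation: [[0.232, 0.973, -0.001], [0.973, -0.232, -0.003], [-0.003, -0.0, -1.0]]
force: [-0.3, -0.3, -0.5]
finger_gap: 0.0091
pos [ 0.539  -0.1312  0.1296] clk 6.5 F [-0.3 -0.3 -0.5] gap 0.0091
shift cm [-0.1  -0.08  1.46] turn [-0.     0.003  0.003]
```

View pics/w7c.png

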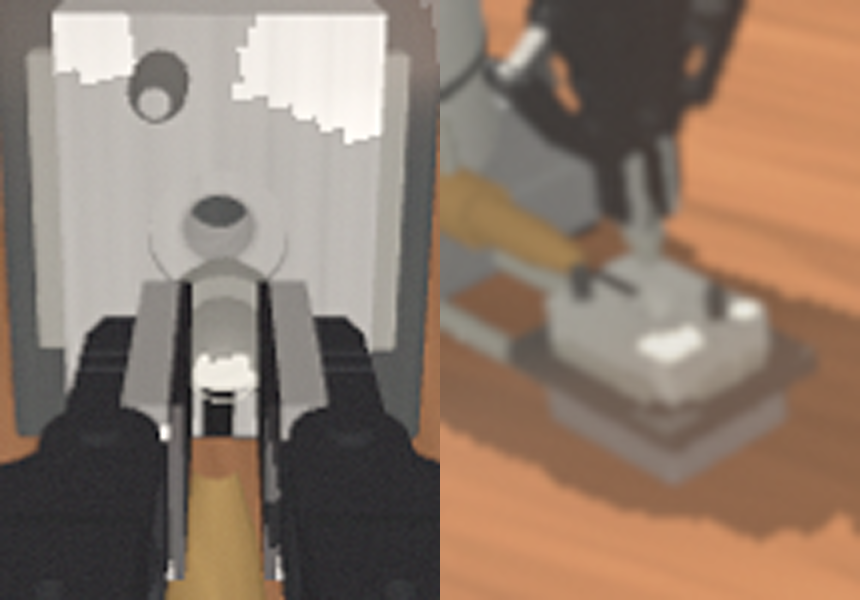

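Run:
```python
from h import *
np.set_printoptions(precision=4,suppress=True)
d=load('w7');s=r.observe()
T=lambda x,y:((x+.5)/4+199.5,(y+.5)/4+149.5)
print('hole',onz(d,T(219,226),.059),'dowel',onz(d,T(155,103),.080))
z=s['ee_pos'][2]
# collar: far rim at image top; collar top z = tcp-28mm, bottom edge -34mm
p=onz(d,T(223,257),z-.0285); q=np.array(s['orientation']).T@(p-s['ee_pos']); print('collar far rim in tool mm',q*1000,'expect x=+9')
p=onz(d,T(224,375),z-.016); q=np.array(s['orientation']).T@(p-s['ee_pos']); print('stem cap in tool mm',q*1000)
```

```text
hole [ 0.5381 -0.1314  0.059 ] dowel [ 0.5351 -0.1017  0.08  ]
collar far rim in tool mm [11.501  -0.8607 28.4612] expect x=+9
stem cap in tool mm [-0.2247 -0.7031 15.9998]
```

```bash
python3 -m creep '[[0.8,-0.1,-0.1,0.8,0,0,0],[0.8,0,0,0.6,0,0,0],[0.8,0,0,0,0,0,0]]'; python3 -c "
from h import *
plan(.538,-.132,.093,-13.6)"
```

```text
clock: 6.85
ee_pos: [0.5388, -0.1319, 0.1158]
orientation: [[0.231, 0.973, 0.001], [0.973, -0.231, -0.003], [-0.003, 0.002, -1.0]]
force: [1.1, -0.0, -0.0]
finger_gap: 0.0091
pos [ 0.5388 -0.1319  0.1158] clk 6.85 F [ 1.1 -0.  -0. ] gap 0.0091
shift cm [-0.02 -0.08  2.28] turn [0.002 0.003 0.004]
```

```bash
python3 -m creep '[[0.8,0,-0.08,0.5,0,0,0],[0.8,0,0,0.4,0,0,0],[0.8,0,0,0.3,0,0,0]]'; python3 -c "
from h import *
plan(.538,-.132,.093,-13.6)"
```

```text
clock: 7.1
ee_pos: [0.5381, -0.1316, 0.1029]
orientation: [[0.231, 0.973, 0.002], [0.973, -0.231, -0.003], [-0.003, 0.003, -1.0]]
force: [-0.1, 0.4, 0.6]
finger_gap: 0.0089
pos [ 0.5381 -0.1316  0.1029] clk 7.1 F [-0.1  0.4  0.6] gap 0.0089
shift cm [-0.04 -0.01  0.99] turn [0.003 0.003 0.005]
```

Entering the hole without force (origin ≈ 57 mm, tip below the cavity floor).

```bash
python3 -m creep '[[0.8,0,0,0.4,0,0,0],[0.8,0,0,0.3,0,0,0],[0.8,0,0,0,0,0,0]]'; python3 -c "
from h import *
plan(.538,-.132,.093,-13.6)"
```

```text
clock: 7.35
ee_pos: [0.5376, -0.1314, 0.0944]
orientation: [[0.231, 0.973, 0.001], [0.973, -0.231, -0.003], [-0.003, 0.001, -1.0]]
force: [0.1, -1.3, -0.9]
finger_gap: 0.009
pos [ 0.5376 -0.1314  0.0944] clk 7.35 F [ 0.1 -1.3 -0.9] gap 0.009
shift cm [-0.05  0.05  0.14] turn [0.001 0.003 0.005]
```

```bash
python3 -m creep '[[0.8,0,0,0.15,0,0,0],[0.8,0,0,0.1,0,0,0],[0.8,0,0,0,0,0,0]]';  python3 -m creep '[[1.8,0,0,0,0,0,0],[2.4,0,0,0,0,0,0],[2.4,0,0,0,0,0,0],[2.4,0,0,0,0,0,0]]'; python3 -m creep '[[2.4,0,0,-1.5,0,0,0],[2.4,0,0,-3,0,0,0],[2.4,0,0,-3,0,0,0],[2.4,0,0,-0.5,0,0,0],[2.4,0,0,0,0,0,0]]'; python3 -c "
from h import *
plan(.538,-.132,.093,-13.6);snap('wrist','w8');snap('scene','s8')
a=cv2.imread('pics/w8.png');b=cv2.imread('pics/s8.png')
f=lambda im,x,y,w,h,k:cv2.resize(im[y:y+h,x:x+w],None,fx=k,fy=k,interpolation=cv2.INTER_CUBIC)
cv2.imwrite('pics/w8c.png',np.hstack([f(a,200,130,110,150,4),f(b,140,120,70,100,6)[:600] ]))
"
```

```text
clock: 7.6
ee_pos: [0.5381, -0.1318, 0.093]
orientation: [[0.231, 0.973, 0.001], [0.973, -0.231, -0.002], [-0.002, 0.001, -1.0]]
force: [0.2, -0.2, -0.1]
finger_gap: 0.0089
clock: 7.93
ee_pos: [0.539, -0.132, 0.0935]
orientation: [[0.231, 0.973, 0.003], [0.973, -0.231, -0.002], [-0.002, 0.004, -1.0]]
force: [0.3, -0.4, -1.3]
finger_gap: 0.0242
clock: 8.35
ee_pos: [0.5368, -0.1313, 0.1741]
orientation: [[0.231, 0.973, -0.003], [0.973, -0.231, -0.003], [-0.003, -0.002, -1.0]]
force: [0.2, 0.5, -0.6]
finger_gap: 0.0242
pos [ 0.5368 -0.1313  0.1741] clk 8.35 F [ 0.2  0.5 -0.6] gap 0.0242
shift cm [-0.02  0.15  8.11] turn [-0.002  0.003  0.004]
```

View pics/w8c.png

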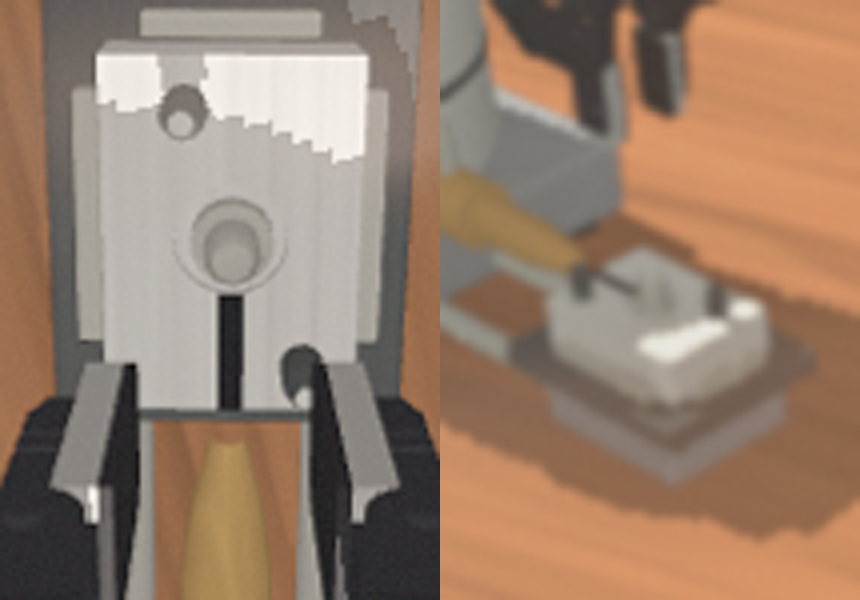

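Run:
```python
from h import *
np.set_printoptions(precision=4,suppress=True)
d=load('w8')
T=lambda x,y:((x+.5)/4+199.5,(y+.5)/4+129.5)
print('cavity',onz(d,T(232,240),.062),'collar',onz(d,T(232,239),.065),'dowel tip',onz(d,T(180,124),.080),'stem top',onz(d,T(232,263),.077))
c=[onz(d,T(*p),.062) for p in [(97,56),(367,56),(354,364)]]; print(*c,(c[0]+c[2])/2)
v=c[1]-c[0]; print(np.degrees(np.arctan2(v[1],v[0])),np.linalg.norm(v)); v=c[1]-c[2]; print(np.degrees(np.arctan2(v[1],v[0]))-90)
a=onz(d,T(180,124),.080);b=onz(d,T(303,400),.080);v=a-b;print('dowels',b,np.degrees(np.arctan2(v[1],v[0]))-np.degrees(np.arctan2(58,-26)),np.hypot(*v[:2]))
plan(.4538,.2132,.17,-34.6)
```

```text
cavity [ 0.5381 -0.1324  0.062 ] collar [ 0.5383 -0.1313  0.065 ] dowel tip [ 0.5349 -0.1018  0.08  ] stem top [ 0.5379 -0.1326  0.077 ]
[ 0.5201 -0.0873  0.062 ] [ 0.5743 -0.1001  0.062 ] [ 0.5579 -0.1669  0.062 ] [ 0.539  -0.1271  0.062 ]
-13.368654910669251 0.05572833853667984
-13.757673296139998
dowels [ 0.5456 -0.1643  0.08  ] -14.37550054901648 0.06343389731265
pos [ 0.5363 -0.1312  0.1729] clk 8.45 F [-0.6 -0.6 -0.6] gap 0.024
shift cm [ 31.61 -15.98   0.22] turn [-0.003  0.005  0.371]
```

```bash
python3 -m creep '[[2.4,3.5,-1.8,-0.5,0,0,0],[8.5,3.5,-1.8,0,0,0,0],[8.5,3.5,-1.8,0,0,0,0],[8.5,3.5,-1.8,0,0,0,0],[8.5,3.5,-1.8,0,0,0,0],[8.5,3.5,-1.8,0,0,0,0],[8.5,3.5,-1.8,0,0,0,0],[8.5,3.5,-1.8,0,0,0,0]]';python3 -m creep '[[8.5,0,0,0,0,0,0.12],[8.5,0,0,0,0,0,0.12],[8.5,0,0,0,0,0,0.12],[8.5,0,0,0,0,0,0]]'; python3 -c "
from h import *
plan(.4538,.2132,.15,-34.6)"
```

```text
clock: 9.12
ee_pos: [0.4562, 0.1702, 0.1657]
orientation: [[0.259, 0.966, -0.016], [0.966, -0.259, -0.018], [-0.022, -0.011, -1.0]]
force: [0.1, 0.7, -1.1]
finger_gap: 0.0846
clock: 9.45
ee_pos: [0.4472, 0.1841, 0.1591]
orientation: [[0.574, 0.818, -0.027], [0.818, -0.575, -0.021], [-0.032, -0.01, -0.999]]
force: [-0.3, -0.7, 0.5]
finger_gap: 0.0849
pos [0.4472 0.1841 0.1591] clk 9.45 F [-0.3 -0.7  0.5] gap 0.0849
shift cm [ 2.79 -1.12  0.83] turn [-0.01   0.032 -0.009]
```

```bash
python3 -m creep '[[8.5,1.4,-0.55,0,-0.01,0.03,-0.01],[8.5,1.4,-0.55,0,0,0,0],[8.5,0,0,0,0,0,0]]'; python3 -c "
from h import *
plan(.4538,.2132,.15,-34.6);snap('wrist','w9')"
```

```text
clock: 9.7
ee_pos: [0.4518, 0.213, 0.1551]
orientation: [[0.561, 0.828, -0.006], [0.828, -0.561, -0.006], [-0.008, -0.002, -1.0]]
force: [0.7, 0.9, 0.3]
finger_gap: 0.0847
pos [0.4518 0.213  0.1551] clk 9.7 F [0.7 0.9 0.3] gap 0.0847
shift cm [0.14 0.16 0.51] turn [-0.002  0.008  0.008]
```

View pics/w9.png

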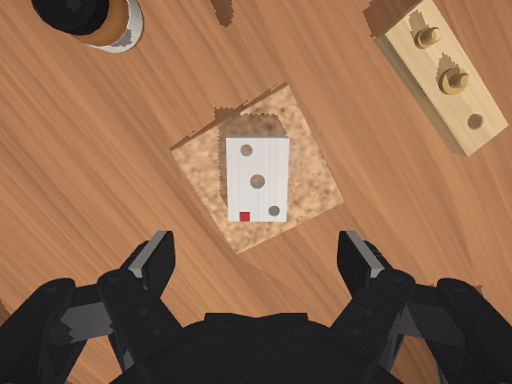

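Run:
```python
from h import *
np.set_printoptions(precision=4,suppress=True)
a=cv2.imread('pics/w9.png')
cv2.imwrite('pics/w9c.png',cv2.resize(a[120:240,200:310],None,fx=5,fy=5,interpolation=cv2.INTER_CUBIC))
```

```text
(no output)
```

View pics/w9c.png

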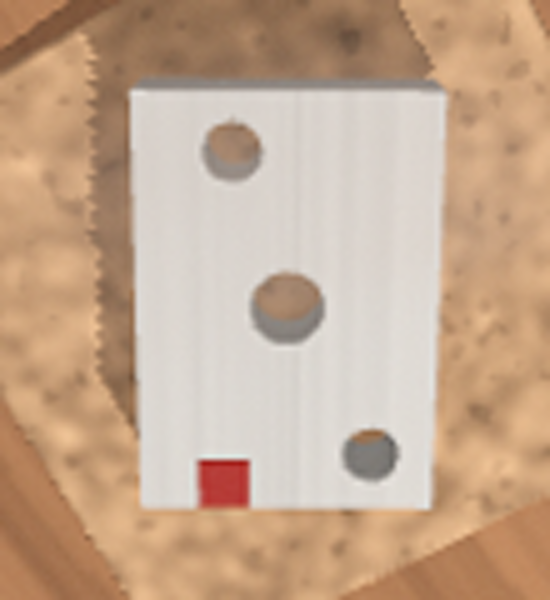

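Run:
```python
from h import *
np.set_printoptions(precision=4,suppress=True)
d=load('w9')
T=lambda x,y:((x+.5)/5+199.5,(y+.5)/5+119.5)
c=[onz(d,T(*p),.025) for p in [(130,90),(446,90),(432,508),(140,508)]]; print(np.mean(c,0),[np.linalg.norm(c[i]-c[(i+1)%4]) for i in range(4)])
an=lambda v:np.degrees(np.arctan2(v[1],v[0]))
print(an(c[1]-c[0]),an(c[2]-c[3]),an(c[0]-c[3])-90,an(c[1]-c[2])-90)
h=[onz(d,T(*p),.025) for p in [(232,151),(288,308),(371,454)]];v=h[0]-h[2]
print(*h,an(v)-an((-26,58)),np.hypot(*v[:2]))
m=(h[0]+h[2])/2;a=np.radians(-34.5);print('ctr from holes',m[:2]-np.array([[np.cos(a),-np.sin(a)],[np.sin(a),np.cos(a)]])@np.array([.003,0]))
```

```text
[0.4534 0.2132 0.025 ] [np.float64(0.05588652940794037), np.float64(0.08019241778518699), np.float64(0.05642954960169452), np.float64(0.08022383592240934)]
-34.149947399126056 -34.120051143798456 -34.552130116118605 -34.16431347299553
[0.4617 0.2429 0.025 ] [0.4536 0.2131 0.025 ] [0.4505 0.1803 0.025 ] -34.2541202591661 0.06363857922356576
ctr from holes [0.4536 0.2133]
```

```bash
python3 -m creep '[[8.5,0.05,0.1,2.5,0,0.008,0],[8.5,0.05,0,2.5,0,0,0],[8.5,0,0,2.5,0,0,0],[8.5,0,0,1.5,0,0,0],[8.5,0,0,0,0,0,0]]'; python3 -c "
from h import *
plan(.4535,.2132,.031,-34.3)"
```

```text
clock: 10.17
ee_pos: [0.4552, 0.2092, 0.0624]
orientation: [[0.559, 0.829, -0.002], [0.829, -0.559, -0.002], [-0.002, -0.001, -1.0]]
force: [-0.5, -0.0, -0.3]
finger_gap: 0.0852
pos [0.4552 0.2092 0.0624] clk 10.17 F [-0.5 -0.  -0.3] gap 0.0852
shift cm [ 0.24 -0.37  3.13] turn [-0.001  0.002  0.006]
```

```bash
python3 -m creep '[[8.5,0.25,-0.35,1.0,0,0,0.006],[8.5,0,0,1,0,0,0],[8.5,0,0,0.5,0,0,0],[8.5,0,0,0,0,0,0]]'; python3 -c "
from h import *
plan(.4535,.2132,.031,-34.3)"
```

```text
clock: 10.5
ee_pos: [0.4547, 0.2121, 0.0361]
orientation: [[0.565, 0.825, -0.002], [0.825, -0.565, -0.002], [-0.003, 0.0, -1.0]]
force: [-0.2, -0.3, 0.4]
finger_gap: 0.0851
pos [0.4547 0.2121 0.0361] clk 10.5 F [-0.2 -0.3  0.4] gap 0.0851
shift cm [ 0.03 -0.16  0.51] turn [ 0.     0.003 -0.002]
```

```bash
python3 -m creep '[[8.5,0.05,-0.15,0.5,0,0,0],[8.5,0,0,0,0,0,0]]'; python3 -c "
from h import *
plan(.4535,.2132,.031,-34.3);snap('wrist','w10')"
```

```text
clock: 10.67
ee_pos: [0.4544, 0.2137, 0.0314]
orientation: [[0.565, 0.825, -0.0], [0.825, -0.565, -0.001], [-0.001, 0.001, -1.0]]
force: [-0.4, 0.5, 0.7]
finger_gap: 0.0853
pos [0.4544 0.2137 0.0314] clk 10.67 F [-0.4  0.5  0.7] gap 0.0853
shift cm [-0.09 -0.05  0.04] turn [ 0.001  0.001 -0.001]
```

View pics/w10.png

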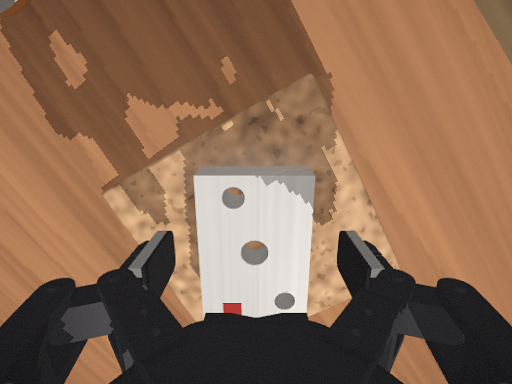

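Upper half centred between the open jaws, parallel to them (edges at u≈194 and 315). Close.

```bash
python3 -m creep '[[5,-0.05,-0.05,0,0,0,0],[5,0,0,0,0,0,0],[5,0,0,0,0,0,0],[5,0,0,0,0,0,0],[5,0,0,0,0,0,0],[5,0,0,0,0,0,0]]'; python3 -c "
from h import *
plan(.4535,.2132,.031,-34.3);d=snap('wrist','w11')
a=cv2.imread('pics/w11.png');cv2.imwrite('pics/w11c.png',cv2.resize(a[150:350,130:390],None,fx=3,fy=3,interpolation=cv2.INTER_CUBIC))"
```

```text
clock: 11.22
ee_pos: [0.4557, 0.2145, 0.0341]
orientation: [[0.565, 0.825, 0.004], [0.825, -0.565, 0.002], [0.004, 0.002, -1.0]]
force: [0.4, 0.1, -0.9]
finger_gap: 0.0548
pos [0.4557 0.2145 0.0341] clk 11.22 F [ 0.4  0.1 -0.9] gap 0.0548
shift cm [-0.24 -0.11  0.31] turn [ 0.002 -0.004 -0.001]
```

View pics/w11c.png

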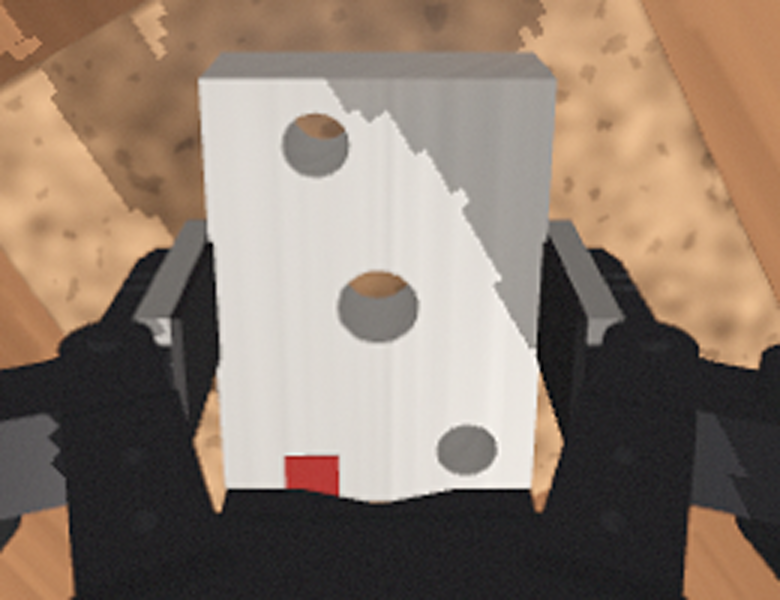

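```bash
python3 -m creep '[[5,0,0,-1,0,0,0],[5,0,0,-2,0,0,0],[5,0,0,-3,0,0,0],[5,0,0,-3,0,0,0],[5,0,0,-3,0,0,0],[5,0,0,-2,0,0,0],[5,0,0,0,0,0,0]]'; python3 -c "
from h import *
plan(.538,-.132,.17,-13.6);d=snap('wrist','w12')
a=cv2.imread('pics/w12.png');cv2.imwrite('pics/w12c.png',cv2.resize(a[150:350,130:390],None,fx=3,fy=3,interpolation=cv2.INTER_CUBIC))"
```

```text
clock: 11.85
ee_pos: [0.4521, 0.2114, 0.1792]
orientation: [[0.567, 0.824, -0.005], [0.824, -0.567, -0.005], [-0.007, -0.001, -1.0]]
force: [0.2, 0.8, 0.0]
finger_gap: 0.0545
pos [0.4521 0.2114 0.1792] clk 11.85 F [0.2 0.8 0. ] gap 0.0545
shift cm [-23.41  26.55   1.05] turn [-0.003  0.007 -0.365]
```

View pics/w12c.png

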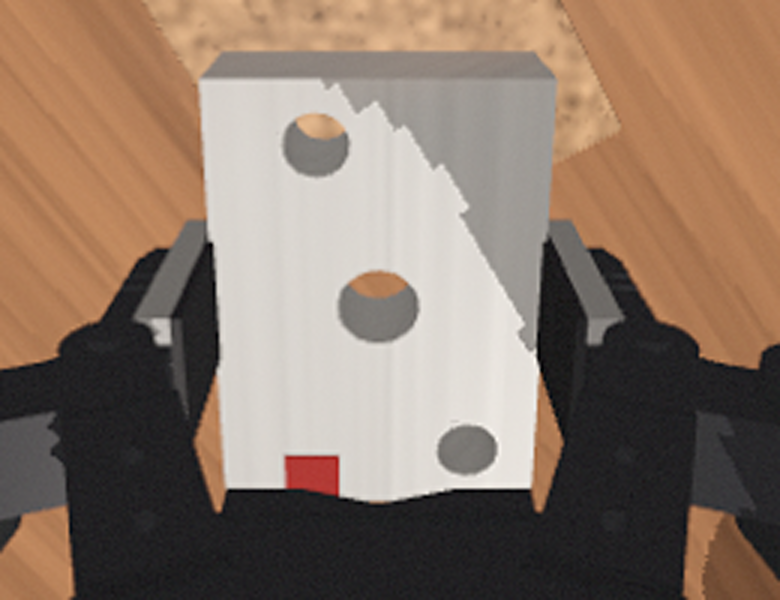

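Run:
```python
from h import *
np.set_printoptions(precision=2,suppress=True)
s=r.observe();R=np.array(s['orientation'])
an=lambda v:np.degrees(np.arctan2(v[1],v[0]))
T=lambda x,y:((x+.5)/3+129.5,(y+.5)/3+149.5)
for tag in ['w12']:
  d=load(tag)
  for dz in (-.006,-.009,-.012):
    z=s['ee_pos'][2]+dz
    h=[onz(d,T(*p),z) for p in [(316,145),(378,306),(467,449)]];v=h[0]-h[2]
    c=[onz(d,T(*p),z) for p in [(200,77),(554,77)]]
    m=(h[0]+h[2])/2; 
    q=[R.T@(p-s['ee_pos'])*1000 for p in h+[m]]
    print(dz,np.hypot(*v[:2])*1000,np.linalg.norm(c[0]-c[1])*1000,'holes yaw',an(v)-an((-26,58)),'edge yaw',an(c[1]-c[0]),'tool yaw',an(R[:,1]))
    print(q[0],q[1],q[2],'origin from pair',q[3]-np.array([0,3,0]))
```

```text
-0.006 63.034046967135204 54.714834825674274 holes yaw -34.631667536632506 edge yaw -34.55092701403388 tool yaw -34.521621401967025
[28.14 -9.    5.78] [-0.5   0.78  6.  ] [-29.42  16.68   6.22] origin from pair [-0.64  0.84  6.  ]
-0.009 64.55149539453069 56.03201092424704 holes yaw -34.63166753663246 edge yaw -34.55092701403391 tool yaw -34.521621401967025
[27.13 -9.23  8.79] [-2.21  0.78  9.02] [-31.82  17.06   9.24] origin from pair [-2.35  0.91  9.01]
-0.012 66.0689438219262 57.34918702281985 holes yaw -34.631667536632506 edge yaw -34.55092701403391 tool yaw -34.521621401967025
[26.12 -9.47 11.8 ] [-3.91  0.78 12.03] [-34.22  17.44  12.26] origin from pair [-4.05  0.98 12.03]
```

```bash
python3 -m creep '[[5,-1.5,1.7,0,0,0.007,0],[5,-2.6,2.9,0,0,0,0],[5,-2.6,2.9,0,0,0,0],[5,-2.6,2.9,0,0,0,0],[5,-2.6,2.9,0,0,0,0],[5,-2.6,2.9,0,0,0,0],[5,-2.6,2.9,0,0,0,0],[5,-1.5,1.7,0,0,0,0]]';python3 -m creep '[[5,0,0,0,0,0,-0.09],[5,0,0,0,0,0,-0.09],[5,0,0,0,0,0,-0.09],[5,0,0,0,0,0,-0.09],[5,0,0,0,0,0,0]]'; python3 -c "
from h import *
plan(.5381,-.1298,.16,-13.6)"
```

```text
clock: 12.57
ee_pos: [0.5124, -0.0595, 0.1667]
orientation: [[0.547, 0.837, -0.018], [0.837, -0.547, 0.001], [-0.009, -0.015, -1.0]]
force: [1.3, -0.7, -1.6]
finger_gap: 0.0544
clock: 12.98
ee_pos: [0.505, -0.0729, 0.1581]
orientation: [[0.221, 0.975, -0.033], [0.975, -0.222, -0.008], [-0.016, -0.03, -0.999]]
force: [0.2, -0.3, -2.5]
finger_gap: 0.0542
pos [ 0.505  -0.0729  0.1581] clk 12.98 F [ 0.2 -0.3 -2.5] gap 0.0542
shift cm [-4.82  4.49 -0.25] turn [-0.03   0.016  0.014]
```

```bash
python3 -m creep '[[5,-1.6,1.5,-0.1,-0.03,0.016,0.014],[5,-1.6,1.4,-0.1,0,0,0],[5,-1.4,1.3,0,0,0,0],[5,0,0,0,0,0,0]]'; python3 -c "
from h import *
plan(.5381,-.1298,.14,-13.6)"
```

```text
clock: 13.32
ee_pos: [0.5309, -0.126, 0.1531]
orientation: [[0.241, 0.971, -0.011], [0.971, -0.241, 0.002], [-0.0, -0.011, -1.0]]
force: [0.1, -0.8, -1.4]
finger_gap: 0.0544
pos [ 0.5309 -0.126   0.1531] clk 13.32 F [ 0.1 -0.8 -1.4] gap 0.0544
shift cm [-0.19  0.81  1.3 ] turn [-0.011  0.    -0.006]
```

```bash
python3 -m creep '[[5,-0.2,0.8,0.6,-0.011,0,-0.006],[5,0,0,0.6,0,0,0],[5,0,0,0,0,0,0]]'; python3 -c "
from h import *
plan(.5381,-.1298,.125,-13.6)
snap('wrist','w13')
a=cv2.imread('pics/w13.png');cv2.imwrite('pics/w13c.png',cv2.resize(a[150:350,130:390],None,fx=3,fy=3,interpolation=cv2.INTER_CUBIC))"
```

```text
clock: 13.57
ee_pos: [0.5363, -0.1294, 0.1368]
orientation: [[0.239, 0.971, -0.005], [0.971, -0.239, 0.0], [-0.001, -0.005, -1.0]]
force: [-0.7, 0.4, -2.1]
finger_gap: 0.0543
pos [ 0.5363 -0.1294  0.1368] clk 13.57 F [-0.7  0.4 -2.1] gap 0.0543
shift cm [0.   0.19 1.18] turn [-0.005  0.001 -0.004]
```

View pics/w13c.png

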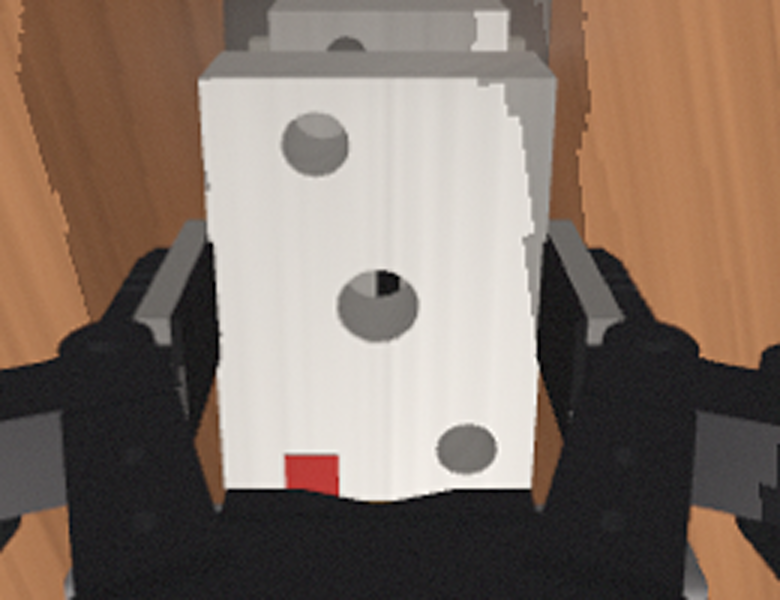

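Run:
```python
from h import *
np.set_printoptions(precision=2,suppress=True)
s=r.observe();R=np.array(s['orientation']);d=load('w13')
T=lambda x,y:((x+.5)/3+129.5,(y+.5)/3+149.5)
c=[R.T@(onz(d,T(*p),.062)-s['ee_pos'])*1000 for p in [(268,11),(508,11)]];print(*c,(c[0]+c[1])/2,np.linalg.norm(c[0]-c[1]))
z=s['ee_pos'][2]-.0085
c=[R.T@(onz(d,T(*p),z)-s['ee_pos'])*1000 for p in [(199,77),(554,77)]];print(*c,(c[0]+c[1])/2,np.linalg.norm(c[0]-c[1]))
```

```text
[ 37.36 -25.78  75.29] [37.35 30.09 75.03] [37.36  2.15 75.16] 55.87342829196782
[ 38.21 -28.     8.59] [38.22 27.24  8.33] [38.22 -0.38  8.46] 55.245774189839395
```

```bash
python3 -m creep '[[5,-0.05,0.21,0.6,-0.005,0,-0.004],[5,0,0,0.5,0,0,0],[5,0,0,0,0,0,0]]'; python3 -c "
from h import *
plan(.5383,-.1300,.112,-13.6)
snap('wrist','w14');snap('scene','s14')
a=cv2.imread('pics/w14.png');b=cv2.imread('pics/s14.png');cv2.imwrite('pics/w14c.png',np.hstack([cv2.resize(a[140:340,200:330],None,fx=3,fy=3,interpolation=cv2.INTER_CUBIC),cv2.resize(b[120:220,135:205],None,fx=6,fy=6,interpolation=cv2.INTER_CUBIC)]))"
```

```text
clock: 13.87
ee_pos: [0.538, -0.1279, 0.1243]
orientation: [[0.232, 0.973, -0.001], [0.973, -0.232, 0.0], [-0.0, -0.001, -1.0]]
force: [0.2, -0.0, -1.9]
finger_gap: 0.0544
pos [ 0.538  -0.1279  0.1243] clk 13.87 F [ 0.2 -0.  -1.9] gap 0.0544
shift cm [-0.2   0.08  1.23] turn [-0.001  0.     0.003]
```

View pics/w14c.png

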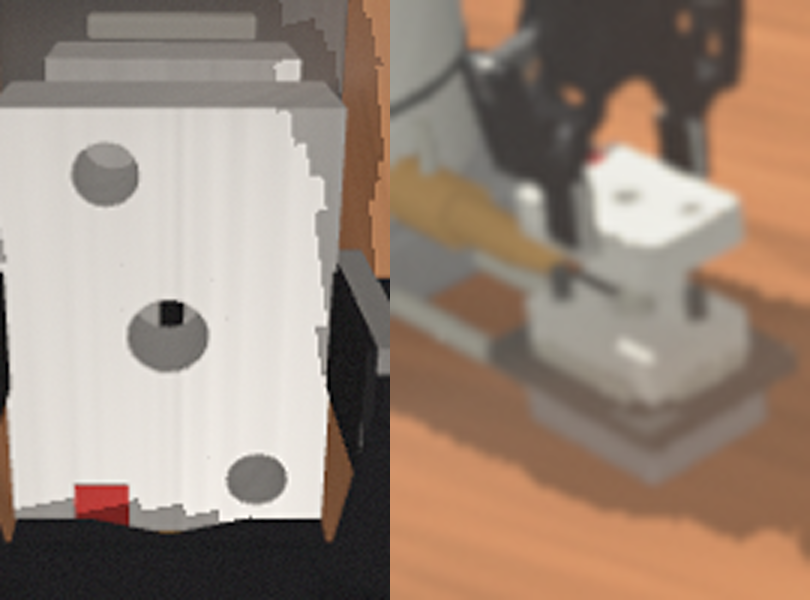

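```bash
python3 -m creep '[[5,-0.2,0.06,0.4,0,0,0.003],[5,0,0,0.4,0,0,0],[5,0,0,0,0,0,0]]'; python3 -c "
from h import *
plan(.5383,-.1300,.105,-13.6)"
```

```text
clock: 14.22
ee_pos: [0.5393, -0.1301, 0.1172]
orientation: [[0.235, 0.972, 0.002], [0.972, -0.235, 0.0], [0.001, 0.002, -1.0]]
force: [-0.1, 0.6, -2.8]
finger_gap: 0.0546
pos [ 0.5393 -0.1301  0.1172] clk 14.22 F [-0.1  0.6 -2.8] gap 0.0546
shift cm [-0.02 -0.1   1.22] turn [ 0.002 -0.001  0.001]
```

```bash
python3 -m creep '[[5,-0.02,-0.1,0.3,0.002,0,0],[5,0,0,0.3,0,0,0],[5,0,0,0,0,0,0]]'; python3 -c "
from h import *
plan(.5383,-.1300,.105,-13.6)
snap('wrist','w15');snap('scene','s15')
a=cv2.imread('pics/w15.png');b=cv2.imread('pics/s15.png');cv2.imwrite('pics/w15c.png',np.hstack([cv2.resize(a[140:340,200:330],None,fx=3,fy=3,interpolation=cv2.INTER_CUBIC),cv2.resize(b[120:220,135:205],None,fx=6,fy=6,interpolation=cv2.INTER_CUBIC)]))"
```

```text
clock: 14.47
ee_pos: [0.5384, -0.1303, 0.1108]
orientation: [[0.235, 0.972, 0.0], [0.972, -0.235, 0.001], [0.001, 0.0, -1.0]]
force: [-0.4, 0.0, -2.4]
finger_gap: 0.0543
pos [ 0.5384 -0.1303  0.1108] clk 14.47 F [-0.4  0.  -2.4] gap 0.0543
shift cm [ 0.03 -0.01  0.58] turn [ 0.    -0.001  0.   ]
```

View pics/w15c.png

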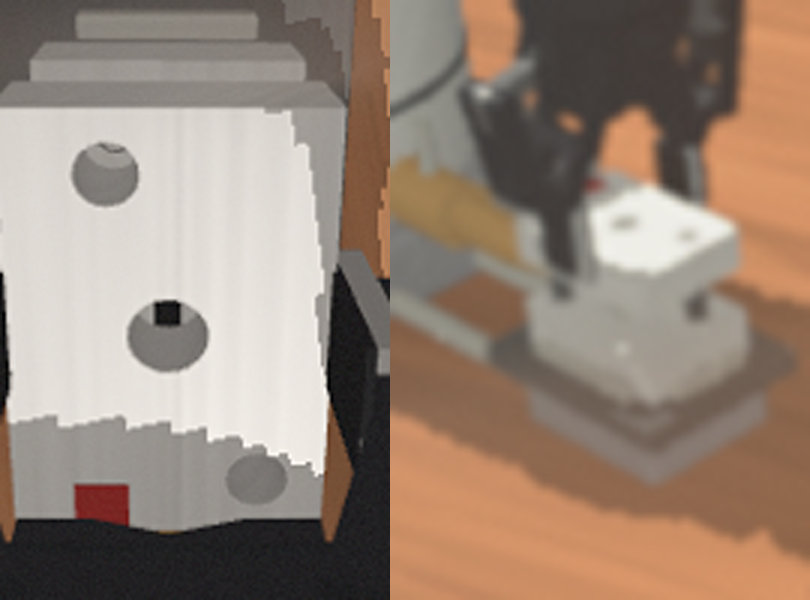

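```bash
python3 -m creep '[[5,0.03,0,0.3,0,0,0],[5,0,0,0.2,0,0,0],[5,0,0,0,0,0,0]]'; python3 -c "
from h import *
plan(.5383,-.1300,.095,-13.6)
snap('wrist','w16')
a=cv2.imread('pics/w16.png');cv2.imwrite('pics/w16c.png',cv2.resize(a[180:300,210:320],None,fx=5,fy=5,interpolation=cv2.INTER_CUBIC))"
```

```text
clock: 14.82
ee_pos: [0.5391, -0.1302, 0.1061]
orientation: [[0.235, 0.972, 0.002], [0.972, -0.235, 0.001], [0.001, 0.002, -1.0]]
force: [0.8, -0.3, -2.7]
finger_gap: 0.0548
pos [ 0.5391 -0.1302  0.1061] clk 14.82 F [ 0.8 -0.3 -2.7] gap 0.0548
shift cm [-0.   -0.08  1.11] turn [ 0.002 -0.001  0.   ]
```

View pics/w16c.png

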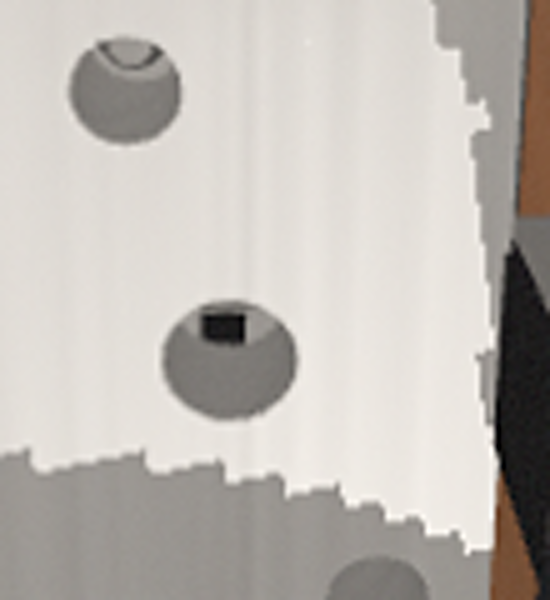

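```bash
python3 -m creep '[[5,0,-0.07,0.3,0.002,0,0],[5,0,0,0.3,0,0,0],[5,0,0,0,0,0,0]]'; python3 -c "
from h import *
plan(.5383,-.1300,.095,-13.6)"
```

```text
clock: 15.12
ee_pos: [0.5385, -0.13, 0.0999]
orientation: [[0.235, 0.972, -0.0], [0.972, -0.235, 0.001], [0.001, -0.0, -1.0]]
force: [0.6, -0.4, -1.0]
finger_gap: 0.0547
pos [ 0.5385 -0.13    0.0999] clk 15.12 F [ 0.6 -0.4 -1. ] gap 0.0547
shift cm [-0.   -0.02  0.49] turn [-0.    -0.001  0.   ]
```

```bash
python3 -m creep '[[5,0,0,0.3,0,0,0],[5,0,0,0.2,0,0,0],[5,0,0,0,0,0,0]]'; python3 -c "
from h import *
plan(.5383,-.1300,.091,-13.6)"
```

```text
clock: 15.37
ee_pos: [0.5382, -0.1301, 0.0941]
orientation: [[0.235, 0.972, -0.001], [0.972, -0.235, 0.001], [0.001, -0.001, -1.0]]
force: [-0.1, 0.2, -1.6]
finger_gap: 0.0546
pos [ 0.5382 -0.1301  0.0941] clk 15.37 F [-0.1  0.2 -1.6] gap 0.0546
shift cm [0.01 0.01 0.31] turn [-0.001 -0.001  0.   ]
```

```bash
python3 -m creep '[[5,0,0,0.3,0,0,0],[5,0,0,0.2,0,0,0],[5,0,0,0.2,0,0,0]]'; python3 -c "
from h import *
plan(.5383,-.1300,.091,-13.6)"
```

```text
clock: 15.62
ee_pos: [0.5388, -0.1303, 0.0904]
orientation: [[0.235, 0.972, -0.002], [0.972, -0.235, 0.005], [0.004, -0.003, -1.0]]
force: [-8.2, 2.5, 21.4]
finger_gap: 0.0543
pos [ 0.5388 -0.1303  0.0904] clk 15.62 F [-8.2  2.5 21.4] gap 0.0543
shift cm [ 0.02 -0.05 -0.06] turn [-0.003 -0.004 -0.   ]
```

```bash
python3 -c "
from h import *
plan(.5383,-.1300,.091,-13.6)
snap('wrist','w17');snap('scene','s17')
a=cv2.imread('pics/w17.png');b=cv2.imread('pics/s17.png');cv2.imwrite('pics/w17c.png',np.hstack([cv2.resize(a[140:340,200:330],None,fx=3,fy=3,interpolation=cv2.INTER_CUBIC),cv2.resize(b[130:205,142:195],None,fx=8,fy=8,interpolation=cv2.INTER_CUBIC)]))
plan(.5383,-.1300,.091,-13.6)"
```

```text
pos [ 0.5388 -0.1303  0.0904] clk 15.62 F [-8.2  2.5 21.4] gap 0.0543
shift cm [ 0.02 -0.05 -0.06] turn [-0.003 -0.004 -0.   ]
pos [ 0.5388 -0.1303  0.0905] clk 15.72 F [-6.2  2.4 14.4] gap 0.0545
shift cm [ 0.01 -0.05 -0.05] turn [-0.002 -0.004 -0.   ]
```

View pics/w17c.png

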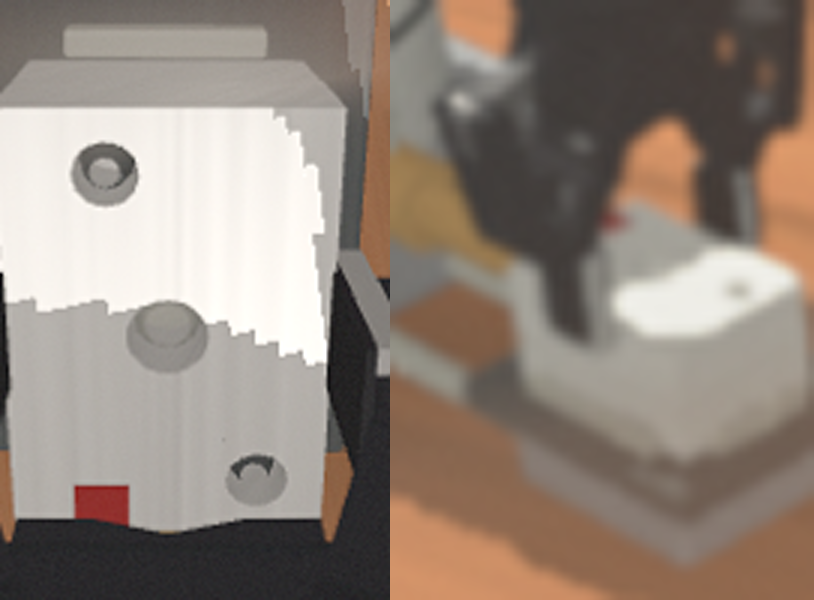

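```bash
python3 -m creep '[[5,0,-0.05,0.25,0,0,0],[5,0,-0.05,0.3,0,0,0]]'; for i in 1 2 3 4; do python3 -c "
from h import *
plan(.5383,-.1300,.091,-13.6);[viewer.read_camera('wrist') for _ in range(4)]"; done
```

```text
clock: 15.88
ee_pos: [0.5388, -0.1304, 0.0904]
orientation: [[0.235, 0.972, -0.001], [0.972, -0.235, 0.01], [0.009, -0.004, -1.0]]
force: [-8.4, 2.6, 22.9]
finger_gap: 0.0542
pos [ 0.5388 -0.1304  0.0904] clk 15.88 F [-8.4  2.6 22.9] gap 0.0542
shift cm [ 0.03 -0.06 -0.06] turn [-0.004 -0.009 -0.   ]
pos [ 0.5388 -0.1304  0.0905] clk 16.08 F [-8.9  2.  17.8] gap 0.0544
shift cm [ 0.02 -0.06 -0.05] turn [-0.003 -0.009 -0.   ]
pos [ 0.5388 -0.1304  0.0905] clk 16.28 F [-7.4  2.3 19.1] gap 0.0546
shift cm [ 0.03 -0.06 -0.05] turn [-0.003 -0.009 -0.   ]
pos [ 0.5388 -0.1304  0.0905] clk 16.48 F [-7.3  2.  20. ] gap 0.0544
shift cm [ 0.03 -0.06 -0.05] turn [-0.003 -0.009 -0.   ]
```

Run:
```python
from h import *
d=snap('wrist','w18');s=snap('scene','s18');a=np.radians(-13.6);R=np.array([[np.cos(a),-np.sin(a)],[np.sin(a),np.cos(a)]])
a_=cv2.imread('pics/w18.png');b=cv2.imread('pics/s18.png')
P=lambda x,y,z:np.r_[np.array([.538,-.132])+R@np.array([x,y]),z]
for xy in [(-.028,.04),(.028,.04)]:
  for z in (.062,.082,.084): print(xy,z,proj(d,P(*xy,z)),proj(s,P(*xy,z)))
cv2.imwrite('pics/s18c.png',np.hstack([cv2.resize(b[145:205,150:200],None,fx=8,fy=8,interpolation=cv2.INTER_CUBIC),cv2.resize(a_[135:195,190:240],None,fx=8,fy=8,interpolation=cv2.INTER_CUBIC)]))
```

```text
(-0.028, 0.04) 0.062 [[203.07280029 166.62723832]] [[193.5689835  171.11624574]]
(-0.028, 0.04) 0.082 [[195.17560599 175.29246854]] [[192.94898819 164.52441839]]
(-0.028, 0.04) 0.084 [[194.25649854 176.30167525]] [[192.88652291 163.8588585 ]]
(0.028, 0.04) 0.062 [[306.9597376  166.60010547]] [[177.47032591 180.21314087]]
(0.028, 0.04) 0.082 [[314.3883926 175.2740631]] [[176.68286846 173.52314565]]
(0.028, 0.04) 0.084 [[315.25319835 176.28453393]] [[176.60351116 172.8474422 ]]
```

View pics/s18c.png

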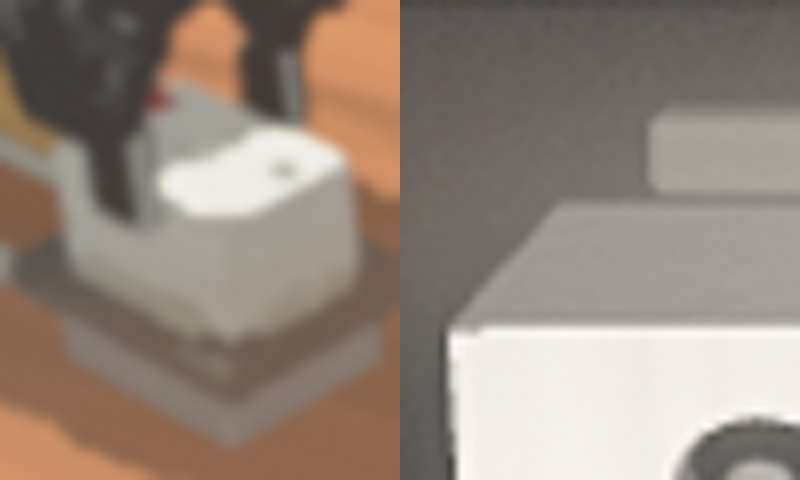

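```bash
python3 -c "
from h import *
plan(.5383,-.1300,.091,-13.6)
print(r.finish_job())"
```

```text
pos [ 0.5388 -0.1304  0.0905] clk 16.78 F [-7.7  2.4 19.4] gap 0.0546
shift cm [ 0.03 -0.06 -0.05] turn [-0.003 -0.009 -0.   ]
the job is handed in; nothing more can be done
None
```

I seated the steel core in the lower half and closed the upper half on both dowels, red stripe towards the nozzle. I handed the job in at 16.8 s of the 64 s with the gripper still holding and pressing it. No verdict was reported.

**Last checks:**
- **Press force:** the wrist read about 19 N upward, steady over the last 0.7 s. There was also a side force of about 8 N, and the tool had tilted about 0.01 rad.
- **Fully down:** the upper half's top edges in the wrist picture matched the closed height of 82 mm within about one pixel. No seam or step showed between the halves, and the downward motion stopped firmly at the expected height, within 0.5 mm.
- **Dowels and core:** the pictures showed both dowels in their holes and the core's stem in the middle hole. The core had gone in and been let go with next to no force.
- **Sideways fit:** my readings of how the upper half sat in the jaws differed by about 1 mm (hole centres against edges). It slid onto the dowels without resistance anyway.
- **Everything else:** I did not touch the brass cores or the other bystanders on purpose, but I took no final picture to confirm they had not moved.

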